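Rock a spare lid on the surface plate and sort it

ROBOT

A 7-joint arm with a two-finger parallel gripper is mounted at the origin on the work surface. World frame = base frame: x ahead of the robot, y to its left, z up, the work surface at z = 0. Lengths are in m, angles in rad, forces in N, time in s.
With the tool pointing down it reaches from about 0.425 to 0.925 m from the base axis. Payload 6.8 kg.
Tool frame: the origin (TCP) lies on the centre line of the jaws, within the pads' length; the fingertips stand ahead of it and the grasp point (between the pads) lies 3 mm ahead of it (manip.tip_reach is the z of the fingertips in the tool frame, in m); z points along the fingers, y is the line along which they close (so a half turn about z gives the same grasp; the last joint's range is limited). The gripper opens to 85 mm and grips with 20 to 120 N. Pads are 22 mm wide; open, the fingers measure 114 mm over their backs; the gripper's body (76 mm by 85 mm) begins 54 mm behind the grasp point. The pads swing forward as they close: fully open they stand 13 mm farther back than shut.
Start: joints at [0.994, 0.477, 0.022, 1.555, -0.011, 1.109, -0.083], TCP at [0.305, -0.602, 0.253] pointing down, gripper open.
Joint ranges: [-2.96, 2.96], [-0.34, 2.1], [-1.41, 1.46], [0.24, 2.44], [-1.37, 4.51], [0.17, 1.92], [-2.96, 2.96]. Speed limits (rad/s): [2.39, 2.39, 3.14, 3.14, 3.14, 3.14, 3.14].

INTERFACE

Orientations are given as a 3x3 rotation matrix whose columns are the frame's x, y, z axes.
In Python, from plant import manip, cams, order gives the robot as it stands. The module is installed in compiled form; this text tells all that it offers.
- The arm moves only by the tool drive_tool, never from a script. Its argument "increments" is text: rows parted by semicolons, each of 7 numbers parted by spaces: the shift along the world's x, y, z in cm, then the turn, a rotation vector about the world's x, y, z in rad, then the closure, from 0 (fully open) to 1 (shut). In form: x y z ax ay az claw; .... A call has 1 to 8 rows; each row is the pose to reach, as a shift and turn from the pose commanded when the call began; what a row does not reach only later rows make up. A row lasts 1/8 s, in which the tool goes at most 62.5 mm and 10.7 degrees, less where a joint would pass 70% of its speed; a pose out of reach is approached as far as the arm can. A call with a gripper value outside its range is refused whole. The fingers move at their own pace and stop on an object; "force" is the grip in N (left out, the last holds). Time passes only in rows, so rows that repeat a pose let the fingers close. It gives the time, the measured TCP pose, the force, the opening and the grip force at its end, in the units of the state.
- manip.get_state(): the state, without advancing time (a new reading comes with each control period).
- cams.read_camera(name): name is "side" or "top" or "wrist"; returns a dict with "img" (420x560x3 uint8, red, green, blue), "z_map" (420x560 float32, m along the optical axis (not along the pixel's ray), 0 where there is no reading), "fx", "fy", "cx", "cy" (pixels), "extrinsics" (4x4, takes a point from world to camera coordinates). Camera axes: x right, y down, z forward; pixel columns grow to the right and rows downward; lengths in m; the calibration is good to about 2 mm. The wrist camera is an equidistant fisheye: a pixel r from the principal point sees the ray r / f radians off the axis. A picture is of the moment at which its call begins.
- order.finish_job(): hands the job in; it is judged then, once.
The state is a dict: "t": time; "q": joint angles; "dq": joint speeds; "tau": joint torques, N m; "tool_pos": TCP position; "eef_rot": TCP orientation; "contact_force": force on the tool from outside, world axes, zero at the start; "torque": the same for the moment, N m; "width": finger opening in m; "grasp_force": force on a finger pad.
Only numpy, scipy, OpenCV 4.12 (cv2) and the standard library are available. Lean on these libraries where they do the work, as an engineer would, in place of code of your own. Each camera call takes 0.05 s, during which the arm holds its last target. There are 200 camera calls.

TASK

Clear the binder clip off the round marble plate into the mahogany pen tray, then set the spare brass lid down on the plate and test it for warp: press the white-dotted corner down with the fingers, then the corner diagonally opposite, and see whether the lid rocks. If it lies flat, put it on the brass clip box, square and centred on the rim; if it rocks, lay it on the floor of the red reject tray. Finish with everything let go, and do not disturb the other things on the desk.

Things in the scene. Friction and masses are not known exactly. Their poses are not given: they have to be found in the camera images.
- plate: Round polished marble surface plate, 156 mm across, 18 mm thick, fixed to the desk. Origin: centre of its underside; z up; top face at z = 18 mm.
- clipbox: Open square brass clip box (clip stand), fixed, 60 mm high, small steel latch on its -x face. Its flat top rim is 112 mm square outside with a 68 mm square mouth, so a sound lid's four feet stand on the rim when centred within 10 mm and square within 0.15 rad (any of the four ways round). Origin: centre of its underside; x, y parallel to its sides; rim at z = 60 mm.
- reject: Red square open tray for rejects, fixed, 138 mm square outside, 130 mm inside, 24 mm high, floor 4 mm thick. Origin: centre of its underside; x, y parallel to its sides. The lid fits in only when about square to it.
- pentray: Open mahogany pen tray, fixed, 160 mm (its x) by 110 mm (its y) outside, walls 5 mm, 24 mm high, floor 5 mm thick; a blue pen lies fixed along its -y side (y about -43 mm). Origin: centre of its underside. Its free floor is centred at about y = +8 mm.
- memo: White memo block, fixed, 56 mm square and 45 mm high; the lid lies on it at the start, its feet hanging free around the block. Origin: centre of its underside.
- lid: Spare lid: brass plate 96 mm square, 5 mm thick, 0.2 kg; black round knob at the centre, 18 mm across, from 9 to 41 mm above the origin; domed rubber feet near the four corners. Origin: centre, level with the feet's bottoms (underside at 4 mm, top face at 9 mm); z up. White dot on the (+x, +y) corner. Sound or warped, not seen on the memo block. Sound: four level feet, no rocking.
- lid_dot (a point): The white dot on the lid's top face, at (+41, +41, 9) mm in the lid's frame, over one foot. If warped, the feet at (+x,-y) and (-x,+y) are 3 mm lower than the other two: on a flat surface the lid leans about 0.05 rad towards the dot or towards the opposite corner, and flips over to the other side (about 0.1 rad in all) when pressed there with 2 N.
- lid_opposite (a point): Top face of the corner diagonally opposite the dot, at (-41, -41, 9) mm in the lid's frame, over one foot. A sound lid tilts less than about 0.01 rad when pressed at either corner.
- clip: Black binder clip with two upright steel wire handles, standing on its spine on the marble plate at the start: 50 mm long (its x), grip width 18 mm (its y), body 24 mm high, 45 mm with the handles, 35 g. Origin: centre of its underside; z up.
- paperweight: Bystander: cut-crystal paperweight, 68 mm across, 45 mm high, origin under its centre; loose, to be left alone.
- stapler: Bystander: silver stapler, 135 mm (its x) by 36 mm, 55 mm high, origin under its centre; loose, to be left alone.
- bell: Bystander: brass desk bell, 84 mm across, 56 mm high, origin under its centre; loose, to be left alone.
- stamp: Bystander: wooden rubber stamp with a ball grip, 45 by 22 mm, 52 mm high, origin under its centre; loose, to be left alone.
- tape: Bystander: small roll of brown tape lying flat, 50 mm across, 19 mm high, origin under its centre; loose, to be left alone.
- pins: Bystander: round amber pin tin, 50 mm across, 32 mm high, origin under its centre; loose, to be left alone.
- fob: Bystander: green room-key fob with a brass key, about 60 by 24 mm, 14 mm high, origin under its centre; loose, to be left alone.

How it is judged:
By the outcome, as a careful person would: the job done as asked, in the order asked, and still so for the second after the job is handed in, with the robot touching nothing.
It also fails if it takes over 72 s, if anything falls off the work surface, if the arm or the gripper's body presses on something with over 40 N, if the wrist force passes 120 N, or if a joint passes its speed limit or range.

## Working session

There is one attempt and no reset: what is moved stays moved. The work goes in short steps, Python scripts to look and compute and a tool call to move; the robot and the scene stay as the last step left them, time stands still between calls to the robot, and variables do not carry over. Pictures are saved under pics/ and viewed, at most 10 in all, crops included, and the job is handed in when it is done.

Besides the shell and the picture viewer there is one more tool, called after "Call:" by a JSON object that holds its "api" and its "payload", one argument or row to a line. drive_tool: Moves the arm, as the interface text tells. Its arguments: {"type":"object","properties":{"increments":{"type":"string"},"force":{"type":"number"}},"required":["increments"]}

```bash
mkdir -p pics; cat > h.py <<'E'
import numpy as np, cv2
from plant import manip, cams, order
def cap(name):
    c=cams.read_camera(name); return c
def world(c):
    z=c['z_map'].astype(float); h,w=z.shape
    u,v=np.meshgrid(np.arange(w),np.arange(h))
    P=np.stack([(u-c['cx'])/c['fx']*z,(v-c['cy'])/c['fy']*z,z],-1)
    E=c['extrinsics']; W=(P-E[:3,3])@E[:3,:3]
    W[z==0]=np.nan
    return W
def save(n,img): cv2.imwrite('pics/'+n,img[:,:,::-1])
E
python3 - <<'E'
from h import *
import pickle
s=manip.get_state(); print(s['t'],s['tool_pos'],s['width'],manip.tip_reach); print(s['eef_rot'].round(3) if hasattr(s['eef_rot'],'round') else s['eef_rot'])
for n in('top','side'):
    c=cap(n); pickle.dump(c,open(n+'.pkl','wb')); save(n+'0.png',c['img']); print(n,c['fx'],c['cx'],c['extrinsics'].round(3).tolist())
E
```

```text
0.0 [ 0.3047102  -0.60168734  0.25228767] 0.08515850934488937 0.022
[[ 0.892  0.452 -0.001]
 [ 0.452 -0.892  0.002]
 [-0.    -0.002 -1.   ]]
top 424.4822703795364 276.036311175336 [[0.001, -1.0, 0.018, 0.003], [-0.981, -0.004, -0.196, 0.544], [0.196, -0.017, -0.98, 1.086], [0.0, 0.0, 0.0, 1.0]]
side 503.56695213872314 274.8071124594397 [[-0.791, -0.611, -0.021, 0.435], [-0.359, 0.491, -0.793, 0.241], [0.495, -0.62, -0.608, 1.111], [0.0, 0.0, 0.0, 1.0]]
```

View pics/top0.png

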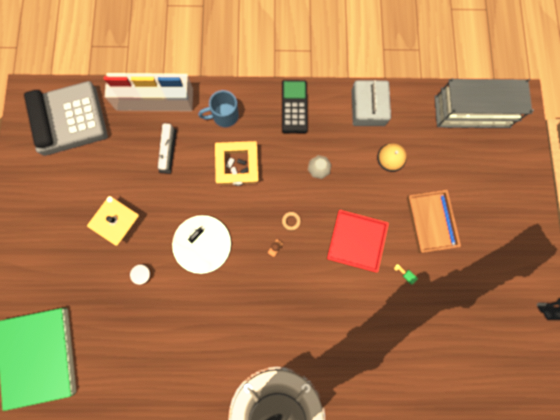

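View pics/side0.png

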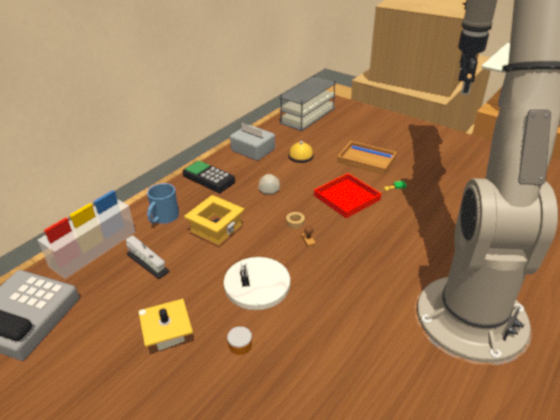

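The top picture shows the lid on the memo at pixel (113,220), with the dot at its upper corner (110,199). The other things in it:
- clip (196,235) on the plate (201,244)
- clip box (237,163)
- reject tray (358,240)
- pen tray (435,221), with the pen on its right side

Next I'll get metric poses from these.

```bash
cat > m.py <<'E'
from h import *
import pickle
c=pickle.load(open('top.pkl','rb')); W=world(c); I=c['img'].astype(int); hsv=cv2.cvtColor(c['img'],cv2.COLOR_RGB2HSV)
Z=W[...,2]
def reg(n,u0,u1,v0,v1,m,rect=True):
    M=np.zeros(Z.shape,bool); M[v0:v1,u0:u1]=True; M&=m&np.isfinite(Z)
    p=W[M]; 
    r=cv2.minAreaRect((p[:,:2]*1000).astype(np.float32))
    print(n,len(p),'mean',p.mean(0).round(4),'z',np.percentile(p[:,2],[5,50,95]).round(4),'rect c',np.round(r[0],1),'sz',np.round(r[1],1),'ang',round(r[2],1))
    return p
reg('plate',165,240,210,280,(Z>.012)&(Z<.024))
reg('clip',180,215,220,255,(Z>.026))
reg('clip hi',180,215,220,255,(Z>.05))
reg('lid',80,145,190,250,(Z>.045)&(Z<.062))
reg('knob',80,145,190,250,(Z>.072))
reg('dot',98,125,190,212,(hsv[...,1]<90)&(hsv[...,2]>150))
reg('box',205,270,135,190,(Z>.054)&(Z<.066))
reg('rejectrim',320,395,200,280,(Z>.018)&(Z<.03))
reg('rejectall',320,395,200,280,(Z>.003)&(hsv[...,1]>200)&(hsv[...,0]<6)|(Z>.015))
reg('penrim',400,470,180,260,(Z>.018)&(Z<.03))
reg('pen',400,470,180,260,(hsv[...,0]>105)&(hsv[...,0]<130)&(hsv[...,1]>120))
E
python3 m.py; python3 - <<'E'
from h import *
a=cv2.imread('pics/top0.png')
x=cv2.resize(a[185:290,75:255],None,fx=4.4,fy=4.4,interpolation=cv2.INTER_CUBIC); cv2.imwrite('pics/crop0.png',x)
E
```

```text
plate 2426 mean [0.4414 0.205  0.0177] z [0.0142 0.0177 0.0213] rect c [442.8 206.5] sz [154.3 153.5] ang 45.4
clip 120 mean [0.4662 0.22   0.0431] z [0.0283 0.0414 0.0631] rect c [466.6 221.4] sz [16.2 48.9] ang 47.7
clip hi 27 mean [0.4677 0.2216 0.0607] z [0.0518 0.0621 0.0648] rect c [467.9 221.5] sz [14.2 25.7] ang 51.1
lid 1238 mean [0.5014 0.437  0.05  ] z [0.0467 0.0499 0.0535] rect c [502.2 437.6] sz [99.4 95.7] ang 57.5
knob 46 mean [0.5015 0.4362 0.0805] z [0.0731 0.081  0.0842] rect c [501.3 437. ] sz [16.3 16.5] ang 89.3
dot 30 mean [0.5583 0.453  0.0464] z [0.0202 0.0495 0.0533] rect c [561.8 462.9] sz [37.6 15.2] ang 68.0
box 1058 mean [0.6619 0.113  0.0596] z [0.0561 0.0596 0.063 ] rect c [663.4 112.8] sz [113.2 112.3] ang 2.6
rejectrim 345 mean [ 0.4524 -0.2224  0.023 ] z [0.0192 0.0231 0.0267] rect c [ 453.8 -220.1] sz [139.  138.7] ang 75.1
rejectall 390 mean [ 0.4532 -0.2244  0.0221] z [0.0161 0.0228 0.0265] rect c [ 453.7 -220.1] sz [138.9 139. ] ang 75.0
penrim 437 mean [ 0.5098 -0.4329  0.0225] z [0.0187 0.0226 0.0266] rect c [ 509.3 -432.8] sz [160.6 113.7] ang 9.0
pen 95 mean [ 0.514  -0.4744  0.0123] z [0.0084 0.0124 0.0169] rect c [ 514.3 -473.9] sz [126.    8.4] ang 9.1
```

View pics/crop0.png

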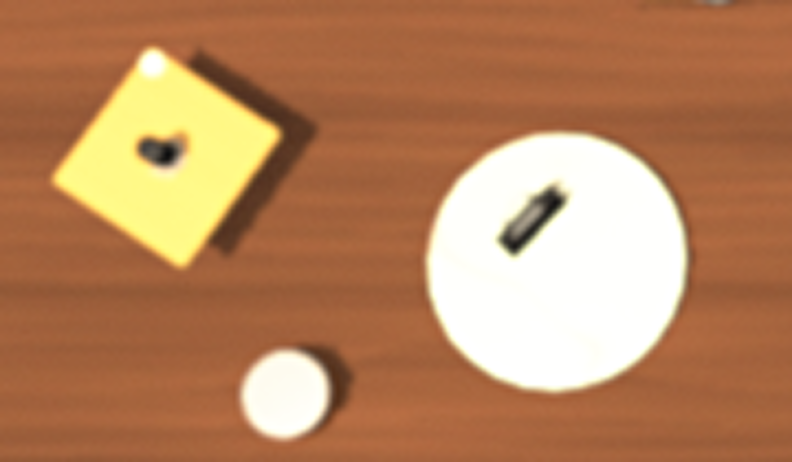

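The sizes match what was given, so I trust these poses:

| Thing | Position (mm) | Angle | Note |
|---|---|---|---|
| Clip | (466.5, 221.4) | long axis −42° | |
| Lid | (502, 437) | x axis −32.5° | dot direction +12.5° |
| Box | (663, 113) | 2.6° | |
| Reject tray | (454, −220) | −15° | |
| Pen tray | (509, −433) | 9° | |

The crop confirms the clip's slant and the dot's position. I'll go to the clip by way of a point further out.

Call:
{"api": "drive_tool", "payload": {
  "increments": "24 40 -3 0 0 1.934 0; 24 40 -3 0 0 1.934 0; 24 40 -3 0 0 1.934 0; 24 40 -3 0 0 1.934 0; 24 40 -3 0 0 1.934 0; 24 40 -3 0 0 1.934 0; 24 40 -3 0 0 1.934 0; 24 40 -3 0 0 1.934 0",
  "force": 30
}}

```text
t: 1.1
tool_pos: [0.5464, -0.1977, 0.223]
eef_rot: [[-0.398, 0.917, 0.0], [0.917, 0.398, 0.002], [0.001, 0.001, -1.0]]
contact_force: [-0.0, -0.8, 0.8]
width: 0.0854
grasp_force: 0.0
```

Call:
{"api": "drive_tool", "payload": {
  "increments": "-8 41.9 -8 0 0 0.422 0; -8 41.9 -8 0 0 0.422 0; -8 41.9 -8 0 0 0.422 0; -8 41.9 -8 0 0 0.422 0; -8 41.9 -8 0 0 0.422 0; -8 41.9 -8 0 0 0.422 0; -8 41.9 -8 0 0 0.422 0; -8 41.9 -8 0 0 0.422 0"
}}

```text
t: 2.1
tool_pos: [0.4626, 0.2223, 0.1429]
eef_rot: [[-0.737, 0.676, -0.002], [0.676, 0.737, 0.003], [0.003, 0.001, -1.0]]
contact_force: [0.3, -0.1, -0.5]
width: 0.0856
grasp_force: 0.0
```

```bash
python3 - <<'E'
from h import *
s=manip.get_state(); print(s['t'],s['tool_pos'].round(4),s['eef_rot'].round(3).tolist(),s['q'].round(2))
c=cap('wrist'); save('w1.png',c['img']); E=c['extrinsics']
C=-E[:3,:3].T@E[:3,3]; print(C, c['fx'],c['cx'],c['cy'],E[:3,:3].round(3).tolist())
E
```

```text
2.1 [0.4626 0.2223 0.1429] [[-0.737, 0.676, -0.002], [0.676, 0.737, 0.003], [0.003, 0.001, -1.0]] [-0.05  0.43 -0.64  2.01  0.34  0.81 -0.05]
[0.40992121 0.27099099 0.26366642] 325.19226210127806 278.0067756705717 213.7604968730032 [[0.676, 0.737, 0.001], [0.708, -0.65, 0.277], [0.205, -0.187, -0.961]]
```

View pics/w1.png

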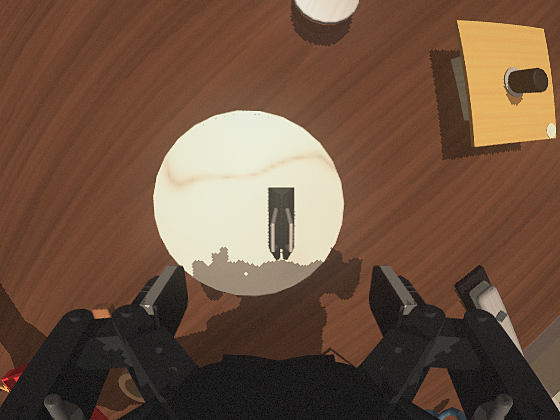

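The wrist picture shows the clip at (281,222), vertical and centred between the fingers. The lid's dot is visible at (551,131). I'll descend and grip.

Call:
{"api": "drive_tool", "payload": {
  "increments": "0.2 0 -5 0 0 0 0; 0.2 0 -9.7 0 0 0 0; 0.2 0 -9.7 0 0 0 0; 0.2 0 -9.7 0 0 0 1; 0.2 0 -9.7 0 0 0 1; 0.2 0 -9.7 0 0 0 1; 0.2 0 -9.7 0 0 0 1; 0.2 0 -9.7 0 0 0 1",
  "force": 30
}}

```text
t: 3.15
tool_pos: [0.4677, 0.217, 0.0474]
eef_rot: [[-0.731, 0.682, 0.002], [0.682, 0.731, 0.0], [-0.001, 0.001, -1.0]]
contact_force: [-0.4, -1.8, 7.7]
width: 0.0174
grasp_force: 30.6
```

Call:
{"api": "drive_tool", "payload": {
  "increments": "0 0 6 0 0 0 1; 0 0 10 0 0 0 1; 8 -40 14 0 0 -0.8 1; 8 -40 14 0 0 -0.8 1; 8 -40 14 0 0 -0.8 1; 8 -40 14 0 0 -0.8 1; 8 -40 14 0 0 -0.8 1; 8 -40 14 0 0 -0.8 1"
}}

```text
t: 4.15
tool_pos: [0.5403, -0.151, 0.1836]
eef_rot: [[-0.02, 1.0, 0.001], [1.0, 0.02, -0.0], [-0.0, 0.001, -1.0]]
contact_force: [1.9, 0.6, -0.5]
width: 0.0171
grasp_force: 29.7
```

Call:
{"api": "drive_tool", "payload": {
  "increments": "-3.2 -27.2 -3 0 0 0.14 1; -3.2 -27.2 -3 0 0 0.14 1; -3.2 -27.2 -3 0 0 0.14 1; -3.2 -27.2 -3 0 0 0.14 1; -3.2 -27.2 -3 0 0 0.14 1; -3.2 -27.2 -3 0 0 0.14 1; -3.2 -27.2 -3 0 0 0.14 1"
}}

```text
t: 5.03
tool_pos: [0.5092, -0.4189, 0.153]
eef_rot: [[-0.162, 0.987, 0.001], [0.987, 0.162, 0.002], [0.001, 0.001, -1.0]]
contact_force: [1.5, -0.9, -0.1]
width: 0.0175
grasp_force: 29.7
```

Call:
{"api": "drive_tool", "payload": {
  "increments": "0 -0.3 -5 0 0 0 1; 0 -0.3 -9 0 0 0 1; 0 -0.3 -11.7 0 0 0 1; 0 -0.3 -11.7 0 0 0 1; 0 -0.3 -11.7 0 0 0 0.5; 0 -0.3 -11.7 0 0 0 0.5; 0 -0.3 -11.7 0 0 0 0.5; 0 -0.3 -11.7 0 0 0 0.5"
}}

```text
t: 6.02
tool_pos: [0.5082, -0.4242, 0.0362]
eef_rot: [[-0.159, 0.987, 0.0], [0.987, 0.159, -0.0], [-0.0, 0.0, -1.0]]
contact_force: [-0.2, 0.0, -0.5]
width: 0.0431
grasp_force: 0.0
```

Call:
{"api": "drive_tool", "payload": {
  "increments": "0 -0.3 6 0 0 0 0.5; 0 0 12 0 0 0 0; 0 0 12 0 0 0 0; 4 40 18 0 0 0.4 0; 4 40 18 0 0 0.4 0; 4 40 18 0 0 0.4 0; 4 40 18 0 0 0.4 0; 4 40 18 0 0 0.4 0"
}}

```text
t: 7.02
tool_pos: [0.5384, -0.1148, 0.2016]
eef_rot: [[-0.531, 0.847, -0.001], [0.847, 0.531, 0.0], [0.001, -0.001, -1.0]]
contact_force: [1.2, 1.5, -0.2]
width: 0.0854
grasp_force: 0.0
```

```bash
python3 - <<'E'
from h import *
c=cap('top'); a=c['img'][180:270,380:490]; b=cap('side')['img'][120:210,310:420]
save('t2.png',cv2.resize(np.vstack([a,b]),None,fx=3.3,fy=3.3,interpolation=cv2.INTER_CUBIC))
s=manip.get_state(); print(s['t'],s['tool_pos'],s['eef_rot'][:,1])
E
```

```text
7.125 [ 0.5399617  -0.10777256  0.20295957] [0.84101801 0.54099459 0.00368216]
```

View pics/t2.png

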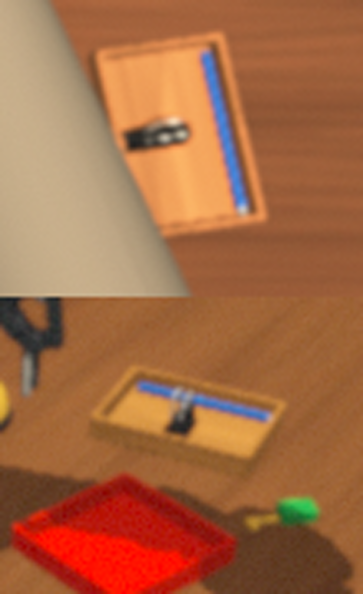

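The clip stands in the pen tray, clear of the pen: crop (155,135) from the top camera and (180,410) from the side. Next is the lid.

Call:
{"api": "drive_tool", "payload": {
  "increments": "-3.9 40 -1 0 0 0.43 0; -3.9 54 -6 0 0 0.43 0; -3.9 54 -6 0 0 0.43 0; -3.9 54 -6 0 0 0.43 0; -3.9 54 -6 0 0 0.43 0; -3.9 54 -6 0 0 0.43 0; -3.9 54 -6 0 0 0.43 0; -3.9 54 -6 0 0 0.43 0"
}}

```text
t: 8.12
tool_pos: [0.5028, 0.38, 0.1462]
eef_rot: [[-0.836, 0.549, -0.001], [0.549, 0.836, -0.001], [0.0, -0.001, -1.0]]
contact_force: [1.3, 0.4, 0.2]
width: 0.0855
grasp_force: 0.0
```

Call:
{"api": "drive_tool", "payload": {
  "increments": "0 0 0 0 0 0 0; 0 0 0 0 0 0 0"
}}

```text
t: 8.38
tool_pos: [0.5028, 0.3782, 0.1464]
eef_rot: [[-0.836, 0.548, -0.001], [0.548, 0.836, -0.001], [0.0, -0.002, -1.0]]
contact_force: [0.3, -0.5, 0.1]
width: 0.0854
grasp_force: 0.0
```

```bash
python3 - <<'E'
from h import *
s=manip.get_state(); print(s['t'],s['tool_pos'],s['eef_rot'][:,1])
c=cap('wrist'); save('w3.png',c['img'])
E=c['extrinsics']
def proj(p):
    q=E[:3,:3]@np.array(p)+E[:3,3]; th=np.arctan2(np.hypot(q[0],q[1]),q[2]); r=c['fx']*th/np.hypot(q[0],q[1]); return (c['cx']+r*q[0],c['cy']+r*q[1])
for n,p in dict(knobtop=[.5015,.437,.082],dot=[.5015+.0566,.437+.01255,.05],opp=[.5015-.0566,.437-.01255,.05]).items(): print(n,np.round(proj(p)))
E
```

```text
8.375 [0.50275092 0.37819087 0.14635632] [ 0.54830574  0.83627578 -0.00190634]
knobtop [359. 189.]
dot [399. 234.]
opp [288. 119.]
```

View pics/w3.png

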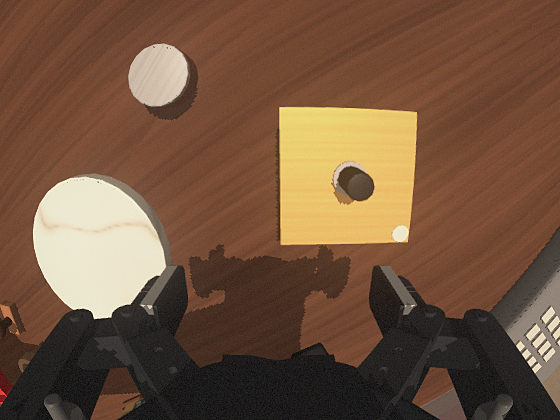

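The picture matches the estimates: knob (358,184) against a predicted (359,189), and dot (400,234) as predicted. The arm is 59 mm short in y, so I'll finish the approach and grip.

Call:
{"api": "drive_tool", "payload": {
  "increments": "-0.1 5.9 0 0 0 0 0; -0.1 5.9 0 0 0 0 0; -0.1 5.9 -4 0 0 0 0; -0.1 5.9 -7 0 0 0 0; -0.1 5.9 -7 0 0 0 0; -0.1 5.9 -7 0 0 0 0; -0.1 5.9 -7 0 0 0 1; -0.1 5.9 -7 0 0 0 1",
  "force": 40
}}

```text
t: 9.43
tool_pos: [0.5025, 0.4382, 0.0787]
eef_rot: [[-0.836, 0.549, 0.001], [0.549, 0.836, 0.001], [-0.001, 0.002, -1.0]]
contact_force: [-0.7, 1.5, 0.2]
width: 0.0517
grasp_force: 0.0
```

Call:
{"api": "drive_tool", "payload": {
  "increments": "0 0 0 0 0 0 1; 0 0 0 0 0 0 1; 0 0 0 0 0 0 1; 0 0 4 0 0 0 1; 0 0 8 0 0 0 1; 0 0 8 0 0 0 1"
}}

```text
t: 10.18
tool_pos: [0.5031, 0.4395, 0.1606]
eef_rot: [[-0.836, 0.549, 0.004], [0.549, 0.836, 0.004], [-0.001, 0.006, -1.0]]
contact_force: [0.4, 0.1, -2.4]
width: 0.0165
grasp_force: 39.6
```

Call:
{"api": "drive_tool", "payload": {
  "increments": "-6 -23.3 -5 0 0 -0.958 1; -6 -23.3 -5 0 0 -0.958 1; -6 -23.3 -5 0 0 -0.958 1; -6 -23.3 -5 0 0 -0.958 1; -6 -23.3 -5 0 0 -0.958 1; -6 -23.3 -5 0 0 -0.958 1; -6 -23.3 -5 0 0 -0.958 1; -6 -23.3 -5 0 0 -0.958 1"
}}

```text
t: 11.18
tool_pos: [0.4419, 0.2057, 0.1073]
eef_rot: [[-0.035, 0.999, -0.0], [0.999, 0.035, 0.0], [0.0, -0.0, -1.0]]
contact_force: [0.5, -0.7, -1.8]
width: 0.017
grasp_force: 39.9
```

Call:
{"api": "drive_tool", "payload": {
  "increments": "0 0 -2 0 0 0 1; 0 0 -4 0 0 0 1; 0 0 -4.8 0 0 0 1; 0 0 -4.8 0 0 0 1"
}}

```text
t: 11.68
tool_pos: [0.4418, 0.2051, 0.0592]
eef_rot: [[-0.033, 0.999, -0.001], [0.999, 0.033, -0.0], [-0.0, -0.001, -1.0]]
contact_force: [-0.3, 0.4, -1.4]
width: 0.0166
grasp_force: 40.0
```

Call:
{"api": "drive_tool", "payload": {
  "increments": "0 0 -0.15 0 0 0 1; 0 0 -0.15 0 0 0 1"
}}

```text
t: 11.92
tool_pos: [0.4424, 0.205, 0.0585]
eef_rot: [[-0.032, 0.999, 0.001], [0.999, 0.032, 0.0], [0.0, 0.001, -1.0]]
contact_force: [0.3, 0.4, -3.0]
width: 0.0165
grasp_force: 40.0
```

Call:
{"api": "drive_tool", "payload": {
  "increments": "0 0 -0.15 0 0 0 1; 0 0 -0.15 0 0 0 1"
}}

```text
t: 12.18
tool_pos: [0.4421, 0.2048, 0.0566]
eef_rot: [[-0.032, 0.999, 0.0], [0.999, 0.032, 0.0], [0.0, 0.0, -1.0]]
contact_force: [-0.3, 0.3, -2.3]
width: 0.0166
grasp_force: 40.0
```

Call:
{"api": "drive_tool", "payload": {
  "increments": "0 0 -0.1 0 0 0 1; 0 0 -0.1 0 0 0 1"
}}

```text
t: 12.42
tool_pos: [0.442, 0.2048, 0.0554]
eef_rot: [[-0.032, 0.999, -0.0], [0.999, 0.032, -0.0], [-0.0, -0.0, -1.0]]
contact_force: [0.5, 0.1, -2.0]
width: 0.0166
grasp_force: 40.0
```

Call:
{"api": "drive_tool", "payload": {
  "increments": "0 0 -0.1 0 0 0 1; 0 0 -0.1 0 0 0 1"
}}

```text
t: 12.68
tool_pos: [0.4421, 0.2049, 0.0546]
eef_rot: [[-0.032, 0.999, 0.0], [0.999, 0.032, 0.0], [0.0, 0.0, -1.0]]
contact_force: [0.4, -0.7, 0.1]
width: 0.0169
grasp_force: 40.3
```

Contact: the hanging weight is off the tool. I'll release, rise and measure the lid.

Call:
{"api": "drive_tool", "payload": {
  "increments": "0 0 0 0 0 0 0.4; 0 0 0 0 0 0 0.4; 0 0 0 0 0 0 0.4; 0 0 5 0 0 0 0.4; 0 0 8 0 0 0 1; 8 -15 10 0 0 0 1; 10 -20 10 0 0 0 1; 10 -20 10 0 0 0 1"
}}

```text
t: 13.68
tool_pos: [0.5266, 0.0364, 0.1521]
eef_rot: [[-0.033, 0.999, 0.001], [0.999, 0.033, 0.0], [0.0, 0.001, -1.0]]
contact_force: [0.5, 0.1, 1.1]
width: -0.0002
grasp_force: 0.0
```

```bash
cat >> h.py <<'E'
def lidpose(cx=.442,cy=.205,zn=.027,R=.075,n='top'):
    c=cap(n); W=world(c); hsv=cv2.cvtColor(c['img'],cv2.COLOR_RGB2HSV)
    Z=W[...,2]; near=(np.hypot(W[...,0]-cx,W[...,1]-cy)<R)&(abs(Z-zn)<.012)
    brass=near&(hsv[...,1]>90)&(hsv[...,0]>15)&(hsv[...,0]<35)
    brass=cv2.erode(brass.astype(np.uint8),np.ones((3,3)))>0
    p=W[brass]; m=np.ones(len(p),bool)
    for _ in range(4):
        A=np.c_[p[:,0]-cx,p[:,1]-cy,np.ones(len(p))]; k=np.linalg.lstsq(A[m],p[m,2],rcond=None)[0]; m=abs(p[:,2]-A@k)<.006
    r=cv2.minAreaRect((p[m][:,:2]*1000).astype(np.float32))
    print(n,len(p),m.sum(),'slope x,y',k[:2].round(4),'z0',k[2].round(4),'rect(eroded)',np.round(r[0],1),np.round(r[1],1),round(r[2],1))
    return c,k
E
python3 - <<'E'
from h import *
s=manip.get_state(); print(s['t'],s['tool_pos'].round(4),s['eef_rot'][:,1])
for i in range(2): c,k=lidpose(); c2,k2=lidpose(n='side')
a=np.deg2rad(-42.4); print('slope to dot',k[0]*np.cos(a)+k[1]*np.sin(a), k2[0]*np.cos(a)+k2[1]*np.sin(a))
A=cv2.resize(c['img'][195:295,150:255],None,fx=3.6,fy=3.6,interpolation=cv2.INTER_CUBIC)
B=cv2.resize(c2['img'][235:335,205:310],None,fx=3.6,fy=3.6,interpolation=cv2.INTER_CUBIC)
save('p4.png',np.hstack([A,B]))
E
```

```text
13.675 [0.5266 0.0364 0.1521] [9.99469244e-01 3.25644146e-02 8.88348702e-04]
top 868 862 slope x,y [0.0053 0.0016] z0 0.0266 rect(eroded) [442.1 206.2] [85.7 87.1] 2.0
side 818 817 slope x,y [-0.0029 -0.    ] z0 0.029 rect(eroded) [441.9 207.3] [89.9 90.9] 3.4
top 859 853 slope x,y [ 0.0041 -0.0047] z0 0.0266 rect(eroded) [442.1 206.4] [85.7 87.3] 2.4
side 813 813 slope x,y [-0.0019  0.0001] z0 0.029 rect(eroded) [441.6 207.6] [90.8 91.6] 3.8
slope to dot 0.006190969879891146 -0.0015001366690506673
```

View pics/p4.png

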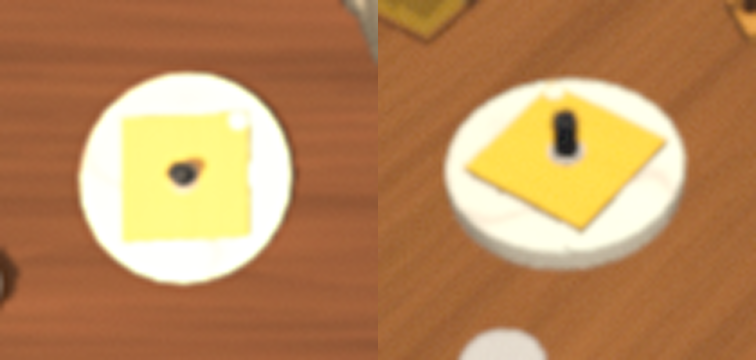

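The pictures show the lid centred on the plate, with the dot at upper right, (237,120) in the top view. Both cameras give a tilt under about 0.006 rad. Now the press test, starting at the dot.

Call:
{"api": "drive_tool", "payload": {
  "increments": "-4.2 13.1 -4 0 0 0 1; -4.2 13.1 -4 0 0 0 1; -4.2 13.1 -4 0 0 0 1; -4.2 13.1 -9.4 0 0 0 1; -4.2 13.1 -9.4 0 0 0 1; -4.2 13.1 -9.4 0 0 0 1"
}}

```text
t: 14.62
tool_pos: [0.4837, 0.17, 0.0586]
eef_rot: [[-0.033, 0.999, 0.0], [0.999, 0.033, 0.0], [0.0, 0.0, -1.0]]
contact_force: [0.1, -0.1, 0.1]
width: 0.0003
grasp_force: 0.0
```

Call:
{"api": "drive_tool", "payload": {
  "increments": "0 0 -0.4 0 0 0 1; 0 0 -0.4 0 0 0 1; 0 0 -0.4 0 0 0 1"
}}

```text
t: 15.0
tool_pos: [0.4842, 0.1689, 0.0542]
eef_rot: [[-0.031, 1.0, 0.001], [1.0, 0.031, 0.0], [0.0, 0.001, -1.0]]
contact_force: [-0.1, 1.3, -0.1]
width: -0.0001
grasp_force: 0.0
```

Call:
{"api": "drive_tool", "payload": {
  "increments": "0 0 -0.35 0 0 0 1; 0 0 -0.35 0 0 0 1; 0 0 -0.35 0 0 0 1"
}}

```text
t: 15.38
tool_pos: [0.4837, 0.169, 0.05]
eef_rot: [[-0.032, 0.999, -0.0], [0.999, 0.032, -0.0], [-0.0, -0.0, -1.0]]
contact_force: [0.3, 0.2, 0.3]
width: -0.0001
grasp_force: 0.0
```

Call:
{"api": "drive_tool", "payload": {
  "increments": "0 0 -0.15 0 0 0 1; 0 0 -0.15 0 0 0 1; 0 0 -0.15 0 0 0 1"
}}

```text
t: 15.75
tool_pos: [0.484, 0.1691, 0.0488]
eef_rot: [[-0.032, 0.999, 0.0], [0.999, 0.032, 0.0], [0.0, 0.0, -1.0]]
contact_force: [0.0, -0.1, 4.1]
width: -0.0001
grasp_force: 1.7
```

```bash
python3 - <<'E'
from h import *
print(manip.get_state()['contact_force'])
a=np.deg2rad(-42.4)
for n in('top','side','top','side'):
    c,k=lidpose(n=n); print('slope to dot',k[0]*np.cos(a)+k[1]*np.sin(a))
E
```

```text
[ 0.02920524 -0.10689801  4.08157696]
top 264 263 slope x,y [ 0.0045 -0.0153] z0 0.0269 rect(eroded) [422.6 237.1] [87.3 41.4] 37.5
slope to dot 0.01359070839260054
side 817 817 slope x,y [-0.0058  0.0021] z0 0.029 rect(eroded) [442.1 206.5] [90.3 92.6] 2.4
slope to dot -0.005646902943111723
top 288 285 slope x,y [-0.0021 -0.006 ] z0 0.0267 rect(eroded) [431.6 223.9] [65.3 50.9] 3.5
slope to dot 0.0025254900826971647
side 837 837 slope x,y [-0.0011  0.0004] z0 0.0289 rect(eroded) [442.7 207.3] [90.4 94.2] 3.3
slope to dot -0.0011073471216982366
```

With the dot pressed at 4 N the lid stays flat (under 0.006 rad). I'll cross over the knob to the opposite corner.

Call:
{"api": "drive_tool", "payload": {
  "increments": "0 0 4 0 0 0 1; 0 0 7 0 0 0 1; -8.5 7.7 7 0 0 0 1; -8.5 7.7 7 0 0 0 1; -8.5 7.7 7 0 0 0 1; -8.5 7.7 2 0 0 0 1; -8.5 7.7 0.5 0 0 0 1; -8.5 7.7 0.4 0 0 0 1"
}}

```text
t: 16.95
tool_pos: [0.3985, 0.2452, 0.0518]
eef_rot: [[-0.031, 1.0, -0.002], [1.0, 0.031, -0.002], [-0.002, -0.002, -1.0]]
contact_force: [0.4, -0.2, 0.7]
width: -0.0001
grasp_force: 0.0
```

Call:
{"api": "drive_tool", "payload": {
  "increments": "0 0 -0.3 0 0 0 1; 0 0 -0.4 0 0 0 1; 0 0 -0.4 0 0 0 1"
}}

```text
t: 17.32
tool_pos: [0.3992, 0.2462, 0.0492]
eef_rot: [[-0.032, 0.999, 0.001], [0.999, 0.032, 0.001], [0.001, 0.001, -1.0]]
contact_force: [-0.1, 0.3, 0.3]
width: -0.0
grasp_force: 0.0
```

Call:
{"api": "drive_tool", "payload": {
  "increments": "0 0 -0.1 0 0 0 1; 0 0 -0.1 0 0 0 1; 0 0 -0.1 0 0 0 1"
}}

```text
t: 17.7
tool_pos: [0.3992, 0.2463, 0.0484]
eef_rot: [[-0.032, 0.999, 0.001], [0.999, 0.032, 0.0], [0.0, 0.001, -1.0]]
contact_force: [-1.8, -1.1, 8.2]
width: 0.0002
grasp_force: 4.1
```

```bash
python3 - <<'E'
from h import *
print(manip.get_state()['contact_force'])
a=np.deg2rad(-42.4)
for n in('top','side','top','side'):
    c,k=lidpose(n=n); print('slope to dot',k[0]*np.cos(a)+k[1]*np.sin(a))
E
```

```text
[-1.78821203 -1.05870155  8.20760341]
top 595 594 slope x,y [-0.0034  0.0025] z0 0.0266 rect(eroded) [450.7 205.3] [91.2 73.5] 89.8
slope to dot -0.004167434514575173
side 184 184 slope x,y [ 0.0002 -0.0132] z0 0.0292 rect(eroded) [451.5 221.1] [71.2 63.6] 3.6
slope to dot 0.009023195680164318
top 582 581 slope x,y [-0.0002 -0.0081] z0 0.0264 rect(eroded) [450.4 205.2] [74.  90.8] 0.5
slope to dot 0.005314287740219153
side 172 172 slope x,y [0.0114 0.0158] z0 0.0282 rect(eroded) [452.4 221.7] [68.6 63.2] 4.3
slope to dot -0.002206190220612629
```

The corners met the finger at the same height (48.8 and 48.4 mm) and the tilt stayed under 0.01 rad, so the lid is sound and goes on the box. I'll grip the knob again.

Call:
{"api": "drive_tool", "payload": {
  "increments": "0 0 5 0 0 0 0; 0 0 8 0 0 0 0; 4.3 -4 8 0 0 0 0; 4.3 -4 8 0 0 0 0; 4.3 -4 8 0 0 0 0; 4.3 -4 4 0 0 0 0; 4.3 -4 0.8 0 0 0 0; 4.3 -4 0.8 0 0 0 0",
  "force": 40
}}

```text
t: 18.9
tool_pos: [0.4392, 0.2062, 0.0538]
eef_rot: [[-0.035, 0.999, -0.005], [0.999, 0.035, -0.002], [-0.002, -0.005, -1.0]]
contact_force: [-0.5, 0.3, 0.3]
width: 0.0853
grasp_force: 0.0
```

Call:
{"api": "drive_tool", "payload": {
  "increments": "0 0 0 0 0 0 0; 0 0 0 0 0 0 1; 0 0 0 0 0 0 1; 0 0 0 0 0 0 1; 0 0 0 0 0 0 1; 0 0 0 0 0 0 1"
}}

```text
t: 19.65
tool_pos: [0.4419, 0.2061, 0.0559]
eef_rot: [[-0.032, 0.999, 0.0], [0.999, 0.032, 0.0], [0.0, 0.0, -1.0]]
contact_force: [-0.3, 0.8, 4.3]
width: 0.0167
grasp_force: 38.9
```

Call:
{"api": "drive_tool", "payload": {
  "increments": "0 0 4 0 0 0 1; 0 0 8.4 0 0 0 1; 22.1 -9.3 8.4 0 0 0 1; 22.1 -9.3 8.4 0 0 0 1; 22.1 -9.3 8.4 0 0 0 1; 22.1 -9.3 8.4 0 0 0 1; 22.1 -9.3 8.4 0 0 0 1; 22.1 -9.3 8.4 0 0 0 1"
}}

```text
t: 20.65
tool_pos: [0.6616, 0.1133, 0.1384]
eef_rot: [[-0.032, 0.999, -0.003], [0.999, 0.032, 0.0], [0.0, -0.003, -1.0]]
contact_force: [-0.6, 0.9, -2.7]
width: 0.0166
grasp_force: 39.9
```

```bash
python3 - <<'E'
from h import *
import pickle
s=manip.get_state(); print(s['t'],s['tool_pos'].round(4),s['eef_rot'][:,1].round(3),s['contact_force'])
# box from side view, initial
c=pickle.load(open('side.pkl','rb')); W=world(c); Z=W[...,2]
m=(abs(Z-.06)<.006)&(np.hypot(W[...,0]-.663,W[...,1]-.113)<.09); r=cv2.minAreaRect((W[m][:,:2]*1000).astype(np.float32)); print('box side',r)
m=(abs(Z-.05)<.005)&(np.hypot(W[...,0]-.502,W[...,1]-.437)<.08); r=cv2.minAreaRect((W[m][:,:2]*1000).astype(np.float32)); print('lid0 side',r)
E
```

```text
20.65 [0.6616 0.1133 0.1384] [ 0.999  0.032 -0.003] [-0.64519158  0.94101217 -2.72367722]
box side ((665.4684448242188, 113.38478088378906), (115.91748046875, 119.68868255615234), 3.139946222305298)
lid0 side ((503.11663818359375, 438.2330017089844), (95.94207000732422, 100.82412719726562), 57.13059616088867)
```

Call:
{"api": "drive_tool", "payload": {
  "increments": "0 0 -2 0 0 0 1; 0 0 -3.7 0 0 0 1; 0 0 -3.7 0 0 0 1; 0 0 -3.7 0 0 0 1"
}}

```text
t: 21.15
tool_pos: [0.6627, 0.1133, 0.1025]
eef_rot: [[-0.032, 0.999, -0.0], [0.999, 0.032, 0.0], [0.0, -0.0, -1.0]]
contact_force: [0.2, 0.0, -2.6]
width: 0.0162
grasp_force: 39.9
```

Call:
{"api": "drive_tool", "payload": {
  "increments": "0 0 -0.2 0 0 0 1; 0 0 -0.2 0 0 0 1; 0 0 -0.2 0 0 0 1"
}}

```text
t: 21.52
tool_pos: [0.6629, 0.113, 0.1008]
eef_rot: [[-0.032, 0.999, 0.0], [0.999, 0.032, 0.0], [0.0, 0.0, -1.0]]
contact_force: [0.5, -0.2, -2.3]
width: 0.0166
grasp_force: 39.9
```

Call:
{"api": "drive_tool", "payload": {
  "increments": "0 0 -0.2 0 0 0 1; 0 0 -0.2 0 0 0 1; 0 0 -0.2 0 0 0 1"
}}

```text
t: 21.9
tool_pos: [0.6628, 0.113, 0.0985]
eef_rot: [[-0.032, 0.999, -0.0], [0.999, 0.032, 0.0], [0.0, -0.0, -1.0]]
contact_force: [-0.2, 0.1, -2.6]
width: 0.0167
grasp_force: 39.9
```

Call:
{"api": "drive_tool", "payload": {
  "increments": "0 0 -0.1 0 0 0 1; 0 0 -0.1 0 0 0 1; 0 0 -0.1 0 0 0 1"
}}

```text
t: 22.28
tool_pos: [0.663, 0.1131, 0.098]
eef_rot: [[-0.032, 0.999, 0.0], [0.999, 0.032, 0.0], [0.0, 0.0, -1.0]]
contact_force: [-1.2, -0.3, 2.6]
width: 0.0167
grasp_force: 40.4
```

The lid is standing on the rim. I'll release, rise, back off towards the base and look.

Call:
{"api": "drive_tool", "payload": {
  "increments": "0 0 0 0 0 0 0.4; 0 0 0 0 0 0 0.4; 0 0 0 0 0 0 0.4; 0 0 4 0 0 0 0.4; 0 0 9 0 0 0 0.4; 0 0 14 0 0 0 0.4; -12 -18 14 0 0 0 0.4; -14 -24 14 0 0 0 0.4"
}}

```text
t: 23.28
tool_pos: [0.5971, 0.0061, 0.2383]
eef_rot: [[-0.034, 0.999, 0.002], [0.999, 0.034, 0.0], [0.0, 0.002, -1.0]]
contact_force: [-0.4, -0.6, -0.1]
width: 0.0514
grasp_force: 0.0
```

Call:
{"api": "drive_tool", "payload": {
  "increments": "-5 -10 0 0 0 0 0.4; -5 -15 0 0 0 0 0.4; -5 -15 0 0 0 0 0.4; -5 -15 0 0 0 0 0.4"
}}

```text
t: 23.78
tool_pos: [0.5465, -0.1474, 0.2375]
eef_rot: [[-0.026, 1.0, -0.0], [1.0, 0.026, -0.002], [-0.002, -0.0, -1.0]]
contact_force: [0.7, 0.9, -0.8]
width: 0.0512
grasp_force: 0.0
```

```bash
python3 - <<'E'
from h import *
s=manip.get_state(); print(s['t'],s['tool_pos'].round(4),s['contact_force'])
c,k=lidpose(.663,.113,.069,.08); c2,k=lidpose(.663,.113,.069,.08,n='side')
save('f5.png',np.vstack([c['img'][130:330],c2['img'][120:360]]))
E
```

```text
23.775 [ 0.5465 -0.1474  0.2375] [ 0.69513517  0.86327522 -0.77765519]
top 1123 1026 slope x,y [0.0001 0.0011] z0 0.0683 rect(eroded) [662.3 113.4] [104.9 102.9] 1.8
side 834 700 slope x,y [ 0.0337 -0.0279] z0 0.0712 rect(eroded) [660.5 118.8] [102.7 101.6] 4.0
```

View pics/f5.png

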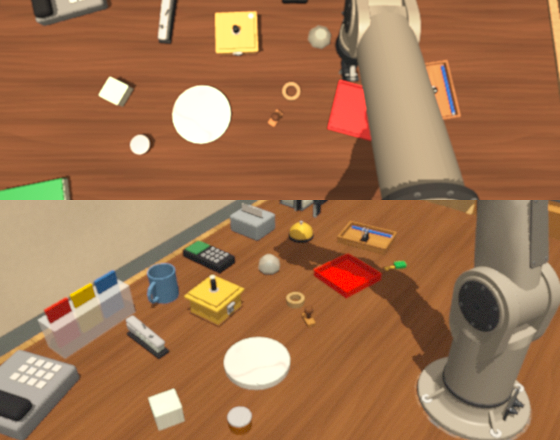

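The lid sits centred, square and level on the box at (237,32), with a top-view slope of about 0.001. The clip is in the pen tray, the bystanders haven't moved, and the arm is clear of everything, so I'm handing in.

```bash
python3 -c "
from plant import order
print(order.finish_job())"
```

```text
the job is handed in; nothing more can be done
None
```

The binder clip is in the pen tray, the lid tested flat at both corners (tilt under 0.01 rad) and sits square and centred on the clip box rim; everything is let go and the job was handed in at about 24 s.

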